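Tighten the earth clamp on the plant-signal box until it clicks

TASK

Tighten the earth clamp on the lid of the black plant-signal box: turn its large winged knob clockwise (seen from above) until the screw is fully tight and the ratchet head slips by at least one click, then let go and leave it tight. It is the longest winged knob of the three lid terminals, the one with a flat steel lug under it; leave the smaller winged terminal as it is.

Things in the scene. Friction and masses are not known exactly. Their poses are not given: they have to be found in the camera images.
- earth_grip (a point): grip point of the earth clamp's red knob: on its upright turning axis, 98 mm above the table. The knob is an upright wing 46 mm long (local x), 14 mm thick (local y), with flat sides free from 82 to 114 mm above the table, on a toothed aluminium disc 39 mm across; under it an aluminium base 48 mm across with a steel lug 18 mm wide sticking out 33 mm. The box lid (170 x 290 mm) is 60 mm up.
- earth_screw (a joint): turn of the clamp's screw in rad; grows as the knob turns clockwise seen from above. 1.0 is fully tight (hard stop); it starts 0.3 to 0.75 rad (17 to 43 degrees) short of that. Below the stop it turns with the knob against a light 0.02 N m. The knob stays at one height.
- earth_ratchet (a joint): slip of the winged ratchet head over the screw in rad; starts at 0, grows clockwise. Still until the screw is tight, then slips smoothly at the set torque, 0.10 N m; one click is 15 degrees (0.26 rad). Turning back unscrews the clamp. A clockwise turn of 75 degrees in one grasp always tightens and clicks; slipping more does no harm.
- small_wing_tip (a point): wing end of the smaller red winged terminal, 12 mm from its axis, 88 mm above the table; wing 24 mm long, 11 mm thick, top 98 mm up; not to be turned. The terminals stand in a row on the lid, 85 mm apart, in any order: earth clamp, this one, and a fixed round ribbed red post 30 mm across, 38 mm tall. Loose batteries 17 mm tall lie on the lid, centred 85 mm behind the row.

How it is judged (in metres and radians):
At the end, for the whole second after the job is handed in: The earth clamp's screw is tight (within 0.1 rad of its stop) and stays so, the ratchet head has slipped by at least 0.2 rad (one click, with some allowance), and the knob is let go and at rest (value of joint earth_screw above 0.9 rad and value of joint earth_ratchet above 0.2 rad and velocity of joint earth_ratchet below 0.1 rad/s and velocity of joint earth_screw above -0.1 rad/s); the robot touches nothing.
It fails at once if the smaller winged terminal was turned (its wing tip moved more than 7 mm) (distance of small_wing_tip from where it was at the start of the episode above 0.007 m).
It also fails if it takes over 32 s, if anything falls off the work surface, if the arm or the gripper's body presses on something with over 40 N, if the wrist force passes 120 N, or if a joint passes its speed limit or range.

ROBOT

A 6-joint arm with a two-finger parallel gripper is mounted at the origin on the work surface. World frame = base frame: x ahead of the robot, y to its left, z up, the work surface at z = 0. Lengths are in mm, angles in rad, forces in N, time in s.
With the tool pointing down it reaches from about 350 to 875 mm from the base axis. Payload 4.2 kg.
Tool frame: the origin (TCP) lies on the mounting face of the last link; the fingertips stand 173 mm ahead of it and the grasp point (between the pads) lies 155 mm ahead of it; z points along the fingers, y is the direction in which the jaws open and shut (so a half turn about z gives the same grasp; the last joint's range is limited). The gripper opens to 85 mm and grips with 20 to 120 N. Pads are 22 mm wide; open, the fingers measure 114 mm over their backs; the gripper's body (76 mm by 85 mm) begins 54 mm behind the grasp point. The pads swing forward as they close: fully open they stand 13 mm farther back than shut.
Start: joints at [-0.978, 0.385, 0.008, 0, -1.194, -0.259], TCP at [204.787, -590.476, 404.712] pointing down, gripper open.
Joint ranges: [-3.14, 3.14], [-1.21, 2.06], [-1.07, 1.41], [-3.16, 2.05], [-2.99, -0.16], [-3.1, 3.1]. Speed limits (rad/s): [2.79, 2.79, 3.14, 3.14, 3.14, 3.14].

INTERFACE

Orientations are given as a unit quaternion [x, y, z, w].
In Python, from bench import arm gives the robot as it stands. The module is installed in compiled form; this text tells all that it offers.
- The arm moves only by the tool play_rows, never from a script. Its argument "moves" is a list of rows, each a list of 3 entries, a list of its own where there are three numbers: the shift along the world's x, y, z in units of 30 cm (1.0 is 30 cm), then the turn about the world's z in units of 30 degrees (1.0 is 30 degrees), then the gripper's target within -1 to 1 (shut at 1, half-way at 0, fully open at -1). In form: [[[x, y, z], turn, jaw], ...]. A call has 1 to 12 rows; each row is the pose to reach, as a shift and turn from the pose measured when the call began; what a row does not reach only later rows make up. A row lasts 1/8 s, in which the tool goes at most 62.5 mm and 10.7 degrees, less where a joint would pass 70% of its speed; a pose out of reach is approached as far as the arm can. A call with a number of a shift or a turn outside -1 to 1 is refused whole. A call with a gripper value outside its range is refused whole. The fingers move at their own pace and stop on an object; the grip force is fixed at half the most. Time passes only in rows, so rows that repeat a pose let the fingers close. It gives the time, the measured TCP pose, the force and the opening at its end, in the units of the state.
- arm.read_state(): the state, without advancing time (a new reading comes with each control period).
- arm.get_image(name): name is "side" or "top" or "wrist"; returns a dict with "pixels" (480x640x3 uint8, red, green, blue), "vfov" (degrees; the focal length in pixels is half the picture's height over the tangent of half this angle, whatever the lens; pixels are square), "cx", "cy" (the principal point, pixels), "dist" ([k1, k2, p1, p2, k3] as OpenCV has them; the pictures are not rectified), "xyz" and "rotation" of the camera in the world. Camera axes: x right, y up, looking along -z (the intrinsics and any distortion apply to the point x, -y, -z); pixel columns grow to the right and rows downward; lengths in mm; the calibration is good to about 2 mm. A picture is of the moment at which its call begins. There is no depth.
- arm.job_done(): hands the job in, once; it reports no verdict.
Trained networks look in a picture, given as the dict that the camera call returned (one of the last four; its "shot" number tells which), for a name from the list of things; names that differ only in an ending like _2 or _b are one class to them, and where a whole thing is asked for, a point or a joint stands for the part that bears it (a point fixed in the world has none). Each returns a list of dicts, best first, with "conf" (0 to 1); they miss things now and then, are a little off and sometimes report something else, mostly with a low value. They report only what shows in the picture. A call takes as long as a camera call.
- arm.look_for(name, picture): "centre" ([x, y, z] in mm, in world coordinates, good to about 4 mm: the middle of the surface that is visible of it).
The state is a dict: "clock": time; "joints": joint angles; "joint_vel": joint speeds; "joint_efforts": joint torques, N m; "position": TCP position; "ee_rot": TCP orientation; "contact_force": force on the tool from outside, world axes, zero at the start; "wrist_torque": the same for the moment, N m; "gripper_width": finger opening in mm.
Only numpy, scipy, OpenCV 4.12 (cv2) and the standard library are available. Lean on these libraries where they do the work, as an engineer would, in place of code of your own. Each camera call takes 0.05 s, during which the arm holds its last target.

## Working session

There is one attempt and no reset: what is moved stays moved. The work goes in short steps, Python scripts to look and compute and a tool call to move; the robot and the scene stay as the last step left them, time stands still between calls to the robot, and variables do not carry over. Pictures are saved under pics/ and viewed, and the job is handed in when it is done.

Besides the shell and the picture viewer there is one more tool, called after "Emit:" in YAML: its name, and indented under it one key for each argument. play_rows: Moves the arm, as the interface text tells. Shifts and turns lie within -1 to 1; 1 stands for 30 cm of shift or 30 degrees of turn. Its arguments: {"type":"object","properties":{"moves":{"type":"array"}},"required":["moves"]}

```bash
mkdir -p pics; python3 - <<'E'
from bench import arm
import cv2
s=arm.read_state();print(s['clock'],s['position'],s['ee_rot'],s['gripper_width'])
for n in ['top','side','wrist']:
    p=arm.get_image(n)
    cv2.imwrite(f'pics/{n}0.png',p['pixels'][:,:,::-1])
    print(n,p['xyz'],p['vfov'],p['dist'])
    for t in ['earth_grip','small_wing_tip']:
        print(t,[(r['conf'],r['centre']) for r in arm.look_for(t,p)][:3])
E
```

```text
0.0 [ 204.72089943 -590.29844741  403.61916798] [-1.66023103e-01  9.86121240e-01  1.07982167e-03 -2.49675333e-04] 85.11676170325565
top [409.16753267  33.29834352 774.1771077 ] 49.00480554336725 [-0.07496647  0.          0.          0.          0.        ]
earth_grip [(0.97, [505.7, -38.9, 91.5])]
small_wing_tip [(0.76, [522.4, 45.9, 95.5])]
side [311.63667589 373.48561704 626.81223366] 48.28134706321304 [0.04199411 0.         0.         0.         0.        ]
earth_grip [(0.95, [511.5, -32.4, 100.6])]
small_wing_tip [(0.77, [528.3, 47.8, 88.6])]
wrist [ 126.04189303 -616.36679598  374.10309919] 60.99332317794026 [-0.02059944  0.          0.          0.          0.        ]
earth_grip []
small_wing_tip []
```

View pics/top0.png

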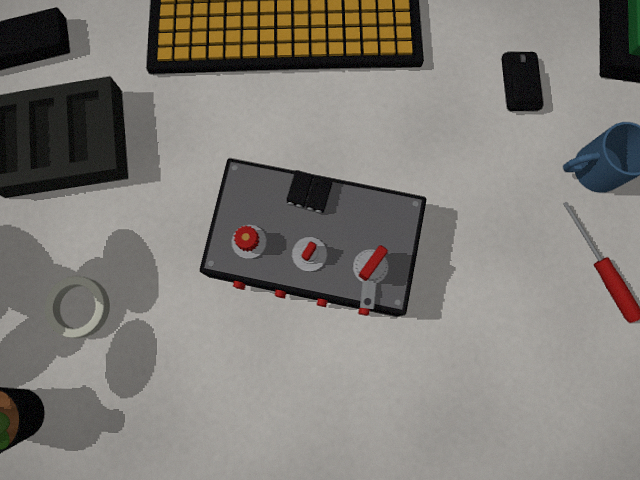

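View pics/side0.png

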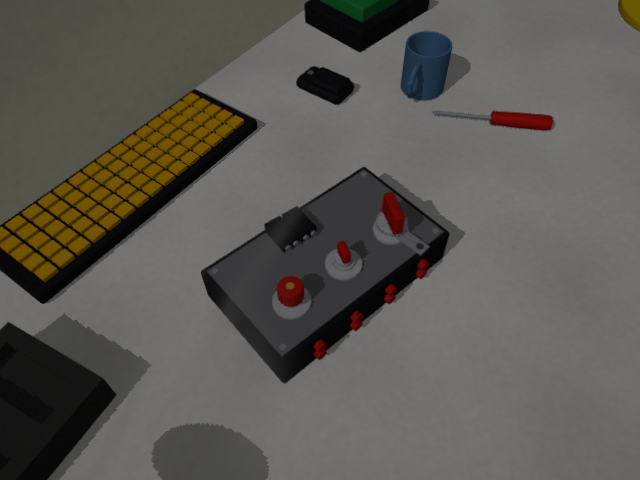

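```bash
cat > h.py <<'E'
import numpy as np,cv2
from scipy.optimize import minimize
def proj(p,P):
    f=240/np.tan(np.radians(p['vfov']/2)); R=np.array(p['rotation']); 
    if R.shape==(4,):
        from scipy.spatial.transform import Rotation as Ro; R=Ro.from_quat(R).as_matrix()
    C=(np.asarray(P,float)-p['xyz'])@R; C=C*[1,-1,-1]
    K=np.array([[f,0,p['cx']],[0,f,p['cy']],[0,0,1.]])
    return cv2.projectPoints(C,np.zeros(3),np.zeros(3),K,np.array(p['dist'],float))[0][:,0]
def redmask(p,c,r):
    h=p['pixels'].astype(int); m=((h[...,0]>90)&(h[...,0]>2.2*h[...,1])).astype(np.uint8)
    n,l=cv2.connectedComponents(m); u=np.zeros_like(m)
    yy,xx=np.nonzero(m); d=np.hypot(xx-c[0],yy-c[1]); i=d.argmin()
    return (l==l[yy[i],xx[i]]).astype(np.uint8)
def box(v):
    x,y,t=v; c,s=np.cos(t),np.sin(t)
    return np.array([[x+c*a-s*b,y+s*a+c*b,z] for a in(-23,23) for b in(-7,7) for z in(82,114)])
S=8
def sil(p,v):
    m=np.zeros((480*S//4,640*S//4),np.uint8)
    q=proj(p,box(v)); 
    m=np.zeros((480,640),np.uint8)
    cv2.fillConvexPoly(m,cv2.convexHull(np.round(q*16).astype(np.int32)),1,shift=4); return m
def fit(ps,ms,v0):
    def cost(v): return sum(1-(a&b).sum()/(a|b).sum() for a,b in((sil(p,v),m) for p,m in zip(ps,ms)))
    best=None
    for t in np.arange(0,np.pi,np.pi/12):
        r=minimize(cost,[v0[0],v0[1],t],method='Nelder-Mead',options=dict(initial_simplex=[[v0[0],v0[1],t],[v0[0]+5,v0[1],t],[v0[0],v0[1]+5,t],[v0[0],v0[1],t+.2]]))
        if best is None or r.fun<best.fun: best=r
    return best.x,best.fun
E
python3 - <<'E'
from bench import arm
from h import *
ps=[arm.get_image(n) for n in('top','side')]
ms=[redmask(p,proj(p,[[508,-36,105]])[0],0) for p in ps]
print([m.sum() for m in ms])
for a in([0],[1],[0,1]):
    v,f=fit([ps[i] for i in a],[ms[i] for i in a],[508,-36]); print(v[:2],np.degrees(v[2]),f)
for i,p in enumerate(ps):
    im=p['pixels'][:,:,::-1].copy(); c=cv2.findContours(sil(p,v),0,1)[0]
    cv2.drawContours(im,c,-1,(0,255,0),1); q=proj(p,[[508,-36,100]])[0].astype(int)
    cv2.imwrite(f'pics/fit{i}.png',cv2.resize(im[q[1]-60:q[1]+60,q[0]-80:q[0]+80],None,fx=4,fy=4))
from scipy.spatial.transform import Rotation as R
s=arm.read_state();print(s['position'],R.from_quat(s['ee_rot']).as_matrix().round(3),s['joints'])
E
```

```text
[np.uint64(348), np.uint64(223)]
[507.54670319 -36.66990653] 140.45552932566008 0.24454148471615722
[516.1794579  -52.95387203] 128.05319739240514 0.6598425196850394
[509.30402539 -38.99254004] -37.498268267719055 0.9549590769580538
[ 204.78492271 -590.46363574  404.71943111] [[-0.945 -0.328  0.   ]
 [-0.328  0.945 -0.   ]
 [-0.    -0.    -1.   ]] [-9.78393468e-01  3.84670658e-01  7.87657142e-03 -7.97359634e-06
 -1.19398924e+00 -2.58591115e-01]
```

View pics/fit0.png

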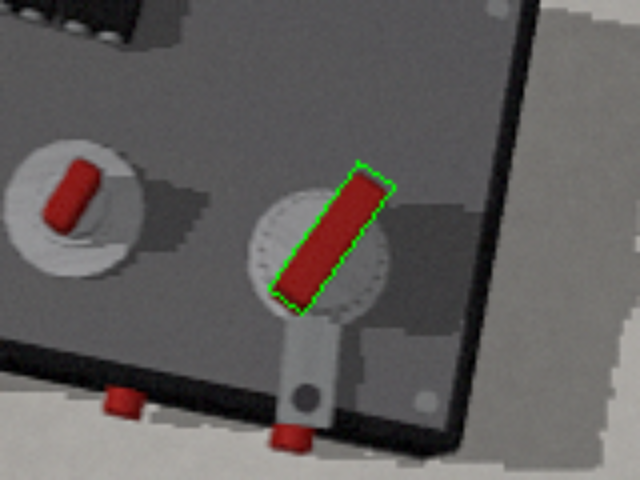

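View pics/fit1.png

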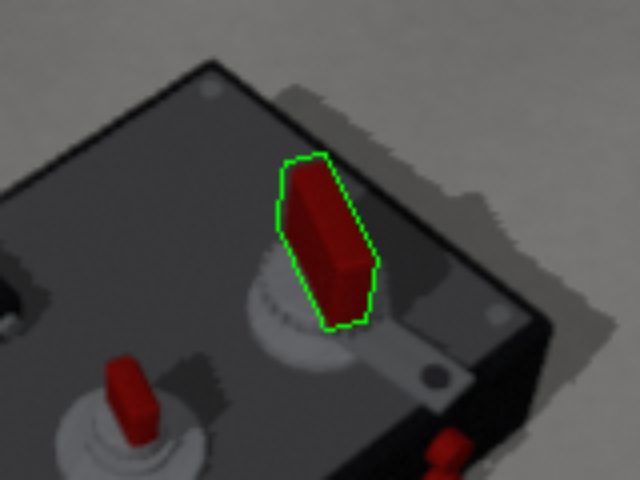

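```bash
sed -i 's/h\[...,0\]>90/h[...,0]>55/; s/2.2\*h/1.8*h/' h.py
python3 - <<'E'
from bench import arm
from h import *
ps=[arm.get_image(n) for n in('top','side')]
ms=[redmask(p,proj(p,[[508,-36,105]])[0],0) for p in ps]
print([m.sum() for m in ms])
for a in([0],[1],[0,1]):
    v,f=fit([ps[i] for i in a],[ms[i] for i in a],[508,-36]); print(v[:2],np.degrees(v[2]),f)
E
```

```text
[np.uint64(398), np.uint64(631)]
[506.80816519 -37.57912085] 142.43201205733936 0.1385281385281385
[508.02905761 -38.22515356] -43.453179968336734 0.1336088154269972
[507.52235753 -38.01502694] 140.232337021799 0.297389771336778
```

Emit:
play_rows:
  moves:
    - [[0.1,0.18,0],0.2,-1]
    - [[0.2,0.36,0],0.45,-1]
    - [[0.3,0.54,0],0.7,-1]
    - [[0.4,0.72,0],0.9,-1]
    - [[0.5,0.92,0],1,-1]
    - [[0.5,0.92,0],1,-1]

```text
clock: 1.4
position: [356.0, -311.6, 405.4]
ee_rot: [-0.418, 0.908, -0.0, 0.001]
contact_force: [0.4, 0.4, 0.2]
gripper_width: 85.3
```

Emit:
play_rows:
  moves:
    - [[0.1,0.18,0],0.25,-1]
    - [[0.2,0.36,0],0.5,-1]
    - [[0.3,0.54,0],0.75,-1]
    - [[0.4,0.72,0],1,-1]
    - [[0.5,0.91,0],1,-1]
    - [[0.5,0.91,0],1,-1]

```text
clock: 2.15
position: [507.8, -36.2, 405.1]
ee_rot: [-0.641, 0.768, -0.0, 0.001]
contact_force: [0.1, -0.6, 0.3]
gripper_width: 85.1
```

Emit:
play_rows:
  moves:
    - [[0,0,-0.05],0.33,-1]
    - [[0,0,-0.1],0.66,-1]
    - [[0,0,-0.15],1,-1]
    - [[0,0,-0.15],1,-1]

```text
clock: 2.65
position: [507.2, -37.5, 359.1]
ee_rot: [0.816, -0.577, -0.001, 0.0]
contact_force: [1.5, -0.2, -0.4]
gripper_width: 85.3
```

Emit:
play_rows:
  moves:
    - [[0,0,-0.05],0.33,-1]
    - [[0,0,-0.1],0.66,-1]
    - [[0,0,-0.1],1,-1]
    - [[0,0,-0.1],1,-1]

```text
clock: 3.15
position: [507.4, -38.2, 329.8]
ee_rot: [0.937, -0.349, -0.0, 0.0]
contact_force: [0.4, -0.1, 0.7]
gripper_width: 85.3
```

```bash
cat > look.py <<'E'
import sys
from bench import arm
from h import *
from scipy.spatial.transform import Rotation as R
s=arm.read_state();M=R.from_quat(s['ee_rot']).as_matrix();P=np.array(s['position'])
print(s['clock'],P,'jaw yaw',np.degrees(np.arctan2(M[1,1],M[0,1])),'grasp',P+155*M[:,2],'w',s['gripper_width'],'J',np.round(s['joints'],2),'F',s['contact_force'],'T',s['wrist_torque'])
v=[507.5,-38,np.radians(140.2)]
for n in sys.argv[2:]:
    p=arm.get_image(n); im=p['pixels'][:,:,::-1].copy()
    print([(r['conf'],r['centre']) for r in arm.look_for('earth_grip',p)][:2])
    if n=='wrist':
        m=redmask(p,proj(p,[[508,-38,110]])[0],0); print(m.sum())
        w,f=fit([p],[m],v[:2]); print(w[:2],np.degrees(w[2]),f); 
        cv2.drawContours(im,cv2.findContours(sil(p,w),0,1)[0],-1,(0,255,0),1)
    cv2.imwrite(f'pics/{n}{sys.argv[1]}.png',im)
E
python3 look.py 1 wrist side
```

```text
3.15 [507.40803997 -38.24249423 329.80503912] jaw yaw -130.85511032187298 grasp [507.30708837 -38.31214697 174.80508764] w 85.33510031965693 J [ 0.24  0.26 -0.38  0.   -0.93  0.61] F [ 0.42127219 -0.1120568   0.73349129] T [ 0.02183153 -0.02276898  0.01488812]
[(0.64, [505.5, -40.3, 107.5])]
2672
[506.58008675 -36.14490873] 142.49302105872908 0.10933333333333328
[(0.88, [507.3, -34.7, 96.8])]
```

View pics/wrist1.png

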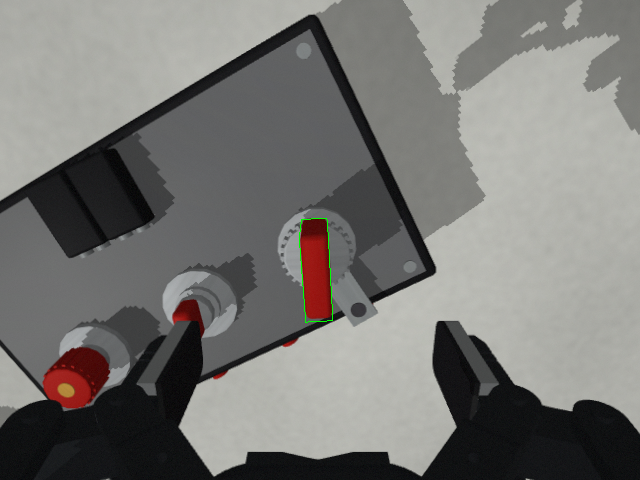

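View pics/side1.png

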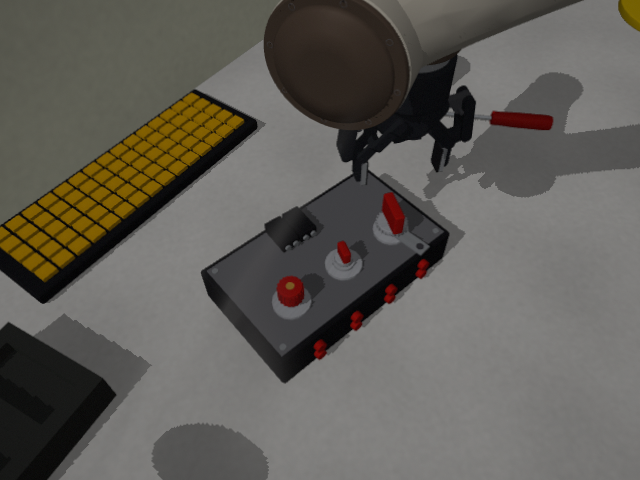

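Emit:
play_rows:
  moves:
    - [[0,0.003,-0.06],0.08,-0.3]
    - [[0,0.003,-0.12],0.08,-0.3]
    - [[0,0.003,-0.18],0.08,-0.3]
    - [[0,0.003,-0.24],0.08,-0.3]
    - [[0,0.003,-0.24],0.08,-0.3]

```text
clock: 3.98
position: [507.0, -37.0, 256.7]
ee_rot: [0.944, -0.329, -0.002, 0.001]
contact_force: [0.5, -0.9, 0.5]
gripper_width: 55.3
```

```bash
python3 look.py 2 wrist side
```

```text
3.975 [506.97771868 -37.01279339 256.73361733] jaw yaw -128.40814784022064 grasp [506.42913701 -37.14788991 101.73464699] w 55.33592912627206 J [ 0.25  0.35 -0.47 -0.   -0.75  0.65] F [ 0.50054223 -0.91356092  0.46812004] T [ 0.01384202  0.01991536 -0.06770886]
[(0.6, [509.9, -40.2, 109.2]), (0.4, [515.3, -45.2, 108.3])]
6208
[506.54704266 -36.24436694] -37.42987390028443 0.09385491169172389
[(0.65, [506.6, -28.7, 98.1])]
```

View pics/wrist2.png

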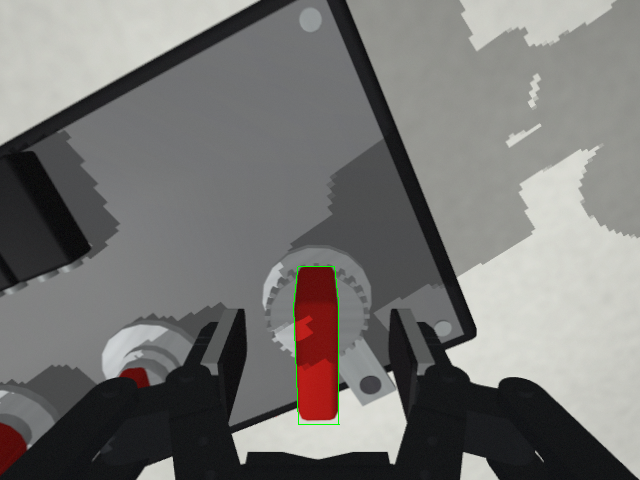

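View pics/side2.png

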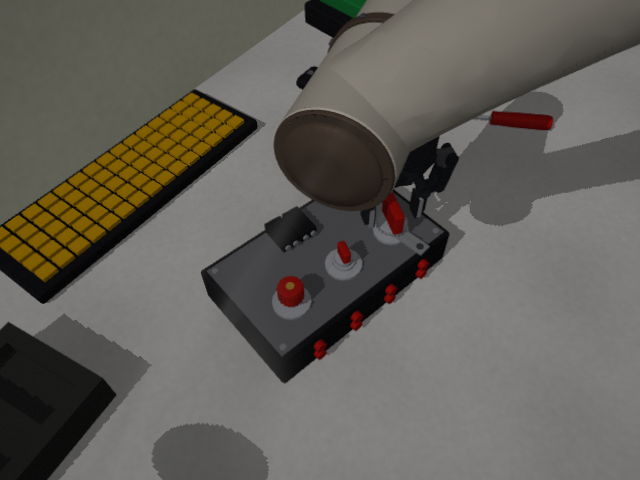

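The wing stands midway between the pads (column 317 in the wrist view) and parallel to them, so I close the jaws.

Emit:
play_rows:
  moves:
    - [[0,0,0],0,1]
    - [[0,0,0],0,1]
    - [[0,0,0],0,1]
    - [[0,0,0],0,1]
    - [[0,0,0],0,1]
    - [[0,0,0],0,1]

```text
clock: 4.92
position: [507.3, -37.4, 259.3]
ee_rot: [0.945, -0.328, 0.0, 0.001]
contact_force: [-2.2, -2.0, 5.5]
gripper_width: 12.8
```

Emit:
play_rows:
  moves:
    - [[0,0,0],-0.2,1]
    - [[0,0,0],-0.4,1]
    - [[0,0,0],-0.6,1]
    - [[0,0,0],-0.8,1]
    - [[0,0,0],-1,1]
    - [[0,0,0],-1,1]

```text
clock: 5.68
position: [507.5, -37.3, 259.4]
ee_rot: [0.828, -0.561, 0.0, 0.0]
contact_force: [0.9, -0.1, -1.1]
gripper_width: 13.0
```

```bash
python3 look.py 3 wrist
```

```text
5.675 [507.51909194 -37.33879331 259.35118246] jaw yaw -158.26904426553503 grasp [507.57864637 -37.45403383 104.35123674] w 12.992067938862675 J [ 0.25  0.35 -0.47  0.   -0.75  0.13] F [ 0.91765697 -0.07376647 -1.1305589 ] T [-0.13381023 -0.2565497  -0.03186314]
[(0.85, [507.4, -47.3, 113.2])]
5925
[506.9000105  -35.98458697] 110.67935536255587 0.09981768459434825
```

Wing followed the turn (110.7° now). Going on.

Emit:
play_rows:
  moves:
    - [[0,0,0],-0.2,1]
    - [[0,0,0],-0.4,1]
    - [[0,0,0],-0.6,1]
    - [[0,0,0],-0.8,1]
    - [[0,0,0],-1,1]
    - [[0,0,0],-1,1]

```text
clock: 6.52
position: [507.8, -37.3, 259.4]
ee_rot: [-0.655, 0.755, -0.001, 0.0]
contact_force: [2.3, -0.7, -1.6]
gripper_width: 12.8
```

Emit:
play_rows:
  moves:
    - [[0,0,0],-0.2,1]
    - [[0,0,0],-0.4,1]
    - [[0,0,0],-0.6,1]
    - [[0,0,0],-0.8,1]
    - [[0,0,0],-0.9,1]
    - [[0,0,0],-0.9,1]
    - [[0,0,0],-0.9,1]

```text
clock: 7.4
position: [508.0, -37.4, 259.4]
ee_rot: [-0.462, 0.887, -0.001, 0.0]
contact_force: [2.0, -1.8, -3.0]
gripper_width: 13.0
```

```bash
python3 look.py 4 wrist
```

```text
7.4 [508.01474788 -37.41582491 259.38948661] jaw yaw 144.98149616161035 grasp [508.18560629 -37.59127677 104.38968008] w 12.958221203802404 J [ 0.25  0.35 -0.47  0.   -0.75 -0.86] F [ 1.96243963 -1.79269965 -2.97744079] T [-0.6341814  -0.76872428  0.02739199]
[(0.57, [499.4, -47.8, 113.4])]
5915
[507.68222635 -36.07390524] 55.87990560090558 0.10403397027600847
```

View pics/wrist4.png

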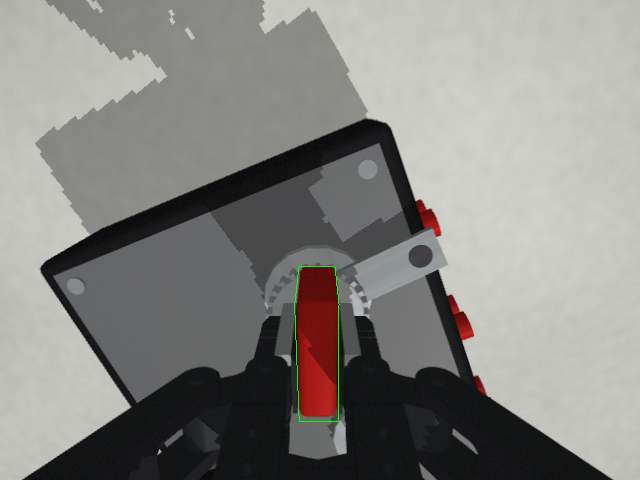

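Emit:
play_rows:
  moves:
    - [[0,0,0],0,-0.4]
    - [[0,0,0],0,-0.4]
    - [[0,0,0],0,-0.4]
    - [[0,0,0],0,-0.4]

```text
clock: 8.0
position: [507.9, -37.3, 259.4]
ee_rot: [-0.461, 0.887, -0.001, 0.0]
contact_force: [0.1, -0.1, 0.9]
gripper_width: 59.7
```

Emit:
play_rows:
  moves:
    - [[0,0,0.1],0,-0.4]
    - [[0,0,0.2],0,-0.4]
    - [[0,0,0.35],0,-0.4]
    - [[-0.1,-0.1,0.5],0,-0.4]
    - [[-0.2,-0.3,0.5],0,-0.4]
    - [[-0.3,-0.5,0.5],0,-0.4]
    - [[-0.4,-0.7,0.5],0,-0.4]
    - [[-0.4,-0.7,0.5],0,-0.4]

```text
clock: 9.0
position: [386.0, -249.5, 409.5]
ee_rot: [-0.459, 0.888, -0.001, 0.0]
contact_force: [0.3, -0.1, 0.2]
gripper_width: 59.6
```

```bash
python3 look.py 5 side top; python3 - <<'E'
from bench import arm
from h import *
ps=[arm.get_image(n) for n in('top','side')]
ms=[redmask(p,proj(p,[[507,-37,105]])[0],0) for p in ps]
print([m.sum() for m in ms])
for a in([0],[1],[0,1]):
    v,f=fit([ps[i] for i in a],[ms[i] for i in a],[508,-36]); print(v[:2],np.degrees(v[2])%180,f)
for p in ps: print([(r['conf'],r['centre']) for r in arm.look_for('small_wing_tip',p)])
E
```

```text
9.0 [ 385.9795959  -249.49730753  409.49205118] jaw yaw 144.6968842836291 grasp [ 386.07986929 -249.64731807  254.49215621] w 59.563851773285066 J [-0.22  0.1  -0.37  0.   -1.1  -0.4 ] F [ 0.3121232  -0.06046401  0.19880128] T [-0.02928942 -0.01206546 -0.04760628]
[(0.97, [506.3, -35.0, 102.0])]
[(0.94, [503.7, -36.6, 106.4])]
[np.uint64(494), np.uint64(793)]
[506.98329512 -37.4478587 ] 54.00793004940393 0.13028169014084512
[507.39852293 -39.3491828 ] 61.53745679404192 0.14208242950108463
[507.58841638 -37.62142688] 55.35977148296802 0.2924001413927182
[(0.75, [522.6, 46.2, 97.8])]
[(0.8, [525.4, 47.4, 86.7])]
```

View pics/top5.png

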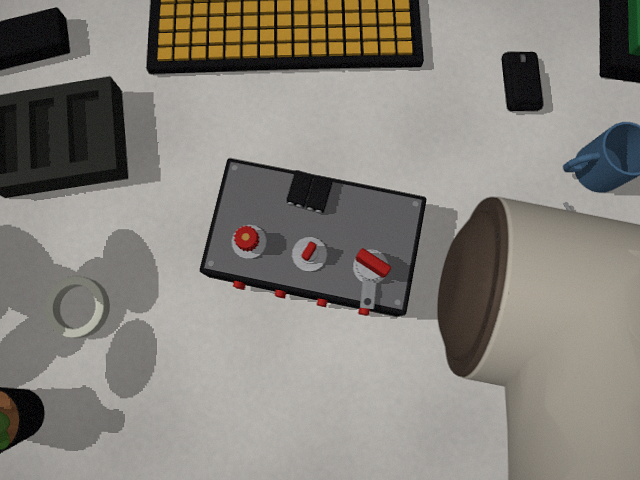

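View pics/side5.png

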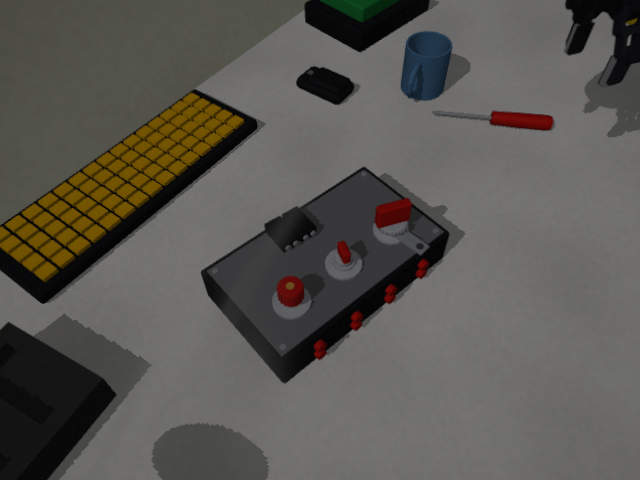

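The top view shows the knob at (373,262), turned about 87° clockwise. The small wing at (309,251) and the box are unchanged, and the arm is clear.

```bash
python3 -c "
from bench import arm
print(arm.job_done())"
```

```text
the job is handed in; nothing more can be done
None
```

I gripped the earth clamp's winged knob and turned it clockwise in one grasp by about 87°. That is more than the 75° that always tightens the screw and clicks the ratchet. Then I let go, moved the arm clear and handed the job in; the robot's clock stood at about 9 s of the 32 s allowed.

- **Knob:** fits to the camera images put the wing at about 142° before the turn. It was at about 56° while still gripped and 54–55° after release, so I saw no turning back. The side camera alone read 61.5° after release, which disagrees by about 6°, but it would still mean a turn of about 75–80°.
- **Surroundings:** the smaller winged terminal (within about 3 mm of its first reading) and the box look unmoved. External force readings at the end were near zero.
- **Not checked directly:** the screw and ratchet joints cannot be read, so tightness and the click are inferred from the angle turned. The hand-in reported no verdict.

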